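Close the spice grinder and hold its paddle at half travel

TASK

The spice grinder is loaded but open: put its own lid on the bowl, with the lid's tab down between the two ears and the lid fully home, and let go of the lid. Only then press the grinder's spring paddle down with the fingers to about half of its travel, the slow speed, never through to the bottom, and finish while still holding it there. Leave the other things on the table where they are.

Things in the scene. Friction and masses are not known exactly. Their poses are not given: they have to be found in the camera images.
- grinder: electric spice grinder, fixed to the table: low black deck 120 x 250 mm (its x by y), top of deck 55 mm above the table. Origin at the centre of the underside, z up. A round steel bowl stands on the deck at its +y end; two upright ears stand between the bowl and a grey sloping paddle at its -y end.
- bowl_rim (a point): centre of the bowl's mouth at rim height, 100 mm above the table, 60 mm to the grinder's +y from its origin; bowl 92 mm outside and 84 mm inside diameter, 45 mm deep; axes as the grinder's
- ear_gap (a point): middle of the gap between the two ears, at rim height, 64 mm to the grinder's -y from bowl_rim. The gap is 24 mm wide along the grinder's x and open at the top; the ears are 10 x 16 mm (x by y) and end 110 mm above the table
- lid: the grinder's lid, loose grey plastic, about 100 g. Origin at the centre of its underside, z up. From below: spigot 78 mm wide, 12 mm high (enters the bowl); flange 96 mm wide, 7 mm thick (rests on the rim); bar grip 14 mm (lid x) by 56 mm (lid y), 24 mm high, top 43 mm above the origin. A tab 16 mm wide, level with the flange, points to lid -y. When home its axes are parallel to the grinder's.
- lid_flange (a point): centre of the underside of the lid's flange, on the lid's axis, 12 mm above the lid's origin; coincides with bowl_rim when home
- lid_tab (a point): outer end of the lid's tab, on its lower face, 64 mm to lid -y; coincides with ear_gap when home
- paddle (a joint): hinge angle of the paddle, rad: 0 released (standing 24 degrees up), 0.40 at the bottom stop; half travel is 0.20. Its spring pushes it back up: about 3.5 N down on the lip starts it, 6.5 N holds it half-way, 9.5 N bottoms it. Paddle 50 mm wide, hinge line along the grinder's x at grinder y = -35 mm, 62 mm above the table
- paddle_lip (a point): centre of the round lip (14 mm thick, 50 mm long along grinder x) at the paddle's free end, 70 mm from the hinge line, moving with the paddle; its top is 7 mm above this point. Height above the table: 90.5 mm released, 77 mm half-way, 63.5 mm at the bottom; from released to half-way it moves 4 mm outwards, to grinder y = -103 mm
- canister_lid: lid of another container, not the grinder's: round, no tab, 88 mm across, round knob 22 mm wide on top, same grey plastic, 35 mm high over all; origin at the centre of its underside; lies on the table near the grinder lid (the two may trade places)
- mug: white mug, 80 mm across, 90 mm high, origin at the centre of its underside
- jar: closed glass jar, 72 mm across, 100 mm high, origin at the centre of its underside
- tin: closed food tin, 74 mm across, 110 mm high, origin at the centre of its underside
- ramekin: small white bowl, 76 mm across, 40 mm high, origin at the centre of its underside
- carton: cardboard carton 55 x 90 x 130 mm, standing, origin at the centre of its underside
- spoon: spoon lying on the table, 160 mm long, origin at mid-length below it
Mind the look-alikes: they are no part of the job. What is shaped like the lid but orange or turquoise is not meant.

How it is judged:
On the way, in this order (a step that is already met when the one before it is completed fails the run):
1. the lid is home on the bowl, tab between the ears, and let go, with the paddle still up (horizontal distance between lid_flange and bowl_rim below 0.006 m and z of lid_flange in the frame of bowl_rim between -0.004 and 0.003 m and angle between lid's own z axis and vertical below 0.06 rad and horizontal distance between lid_tab and ear_gap below 0.01 m and contact force between each of the arm, the fingers and lid below 0.2 N and value of joint paddle below 0.06 rad), for 0.2 s.
2. the fingers hold the paddle at about half travel (value of joint paddle between 0.12 and 0.28 rad and contact force between the fingers and grinder above 2.5 N), for 0.3 s.
At the end, for the whole second after the job is handed in: Lid home, still and untouched: flange centre within 6 mm of the bowl axis and -4 to +3 mm of rim height, tilt under 0.06 rad, tab end within 10 mm of the ear gap. Paddle still at 0.12 to 0.28 rad, held by the fingers with over 2.5 N (all of step 2 and horizontal distance between lid_flange and bowl_rim below 0.006 m and z of lid_flange in the frame of bowl_rim between -0.004 and 0.003 m and angle between lid's own z axis and vertical below 0.06 rad and horizontal distance between lid_tab and ear_gap below 0.01 m and contact force between each of the arm, the fingers and lid below 0.2 N and linear speed of lid below 0.02 m/s and velocity of joint paddle between -0.05 and 0.05 rad/s); the arm keeps its last pose, push and grip.
It fails at once if the paddle is pressed before the lid is home (value of joint paddle above 0.08 rad and not (horizontal distance between lid_flange and bowl_rim below 0.006 m and z of lid_flange in the frame of bowl_rim between -0.004 and 0.003 m and angle between lid's own z axis and vertical below 0.06 rad and horizontal distance between lid_tab and ear_gap below 0.01 m)).
It fails at once if the paddle is pushed through to its bottom stop (value of joint paddle above 0.375 rad).
It fails at once if a bystander is shifted by more than 30 mm (distance of any of canister_lid, mug, jar, tin, ramekin, carton, spoon from where it was at the start of the episode above 0.03 m).
It also fails if it takes over 48 s, if anything falls off the work surface, if the arm or the gripper's body presses on something with over 40 N, if the wrist force passes 120 N, or if a joint passes its speed limit or range.

ROBOT

A 6-joint arm with a two-finger parallel gripper is mounted at the origin on the work surface. World frame = base frame: x ahead of the robot, y to its left, z up, the work surface at z = 0. Lengths are in m, angles in rad, forces in N, time in s.
With the tool pointing down it reaches from about 0.25 to 0.775 m from the base axis. Payload 4 kg.
Tool frame: the origin (TCP) lies midway between the tips of the shut fingers; the grasp point (between the pads) lies 19 mm behind it; z points along the fingers, y is the line along which they close (so a half turn about z gives the same grasp; the last joint's range is limited). The gripper opens to 85 mm and grips with 20 to 120 N. Pads are 22 mm wide; open, the fingers measure 114 mm over their backs; the gripper's body (76 mm by 85 mm) begins 54 mm behind the grasp point. The pads swing forward as they close: fully open they stand 13 mm farther back than shut.
Start: joints at [-1.368, 0.087, 1.371, -0, 1.684, -0.103], TCP at [0.166, -0.525, 0.231] pointing down, gripper open.
Joint ranges: [-3.1, 3.1], [-0.76, 2.03], [0.27, 2.55], [-1.08, 4.22], [0.17, 2.65], [-2.57, 2.57]. Speed limits (rad/s): [2.79, 2.79, 3.14, 3.14, 3.14, 3.14].

INTERFACE

Orientations are given as a 3x3 rotation matrix whose columns are the frame's x, y, z axes.
In Python, from workcell import arm gives the robot as it stands. Calls block until the motion is done:
- arm.move_ptp(position, orientation): joint-space move of the TCP to a pose.
- arm.move_straight(position, rotation=None, velocity=0.15): straight line of the TCP; rotation=None keeps the orientation; velocity is the mean speed in m/s.
- arm.set_joints(angles): joint-space move.
- arm.gripper_open() and arm.grasp(strength=None): open the fingers fully, or close them until they stop; strength is the grip in N (None keeps the last).
- arm.hold(seconds).
- arm.inverse_kinematics(position, orientation): joint angles nearest the present ones, or None.
- arm.sense(): the state.
- arm.camera(name): name is "scene" or "top" or "wrist"; returns the picture (400x640x3 uint8, red, green, blue); there is no depth.
- arm.camera_model(name): a dict with "camera_matrix" (3x3 intrinsics, pixels), "R" (3x3) and "t" (3): a world point X has camera coordinates R X + t; the wrist camera has in their place "mount" (4x4, takes a point from camera to tool coordinates, whose origin is the TCP and whose axes are the flange's). Camera axes: x right, y down, z forward; pixel columns grow to the right and rows downward; lengths in m; the calibration is good to about 2 mm. A picture is of the moment at which its call begins: read the wrist's pose just before it. camera_model takes no time and is no camera call.
A pose or a line that the arm cannot do raises arm.PlanningError and nothing moves.
- arm.job_done(): hands the job in; it is judged then, once.
Trained networks look in the newest picture that a camera, given by its name, has taken for a name from the list of things; names that differ only in an ending like _2 or _b are one class to them, and where a whole thing is asked for, a point or a joint stands for the part that bears it (a point fixed in the world has none). Each returns a list of dicts, best first, with "score" (0 to 1); they miss things now and then, are a little off and sometimes report something else, mostly with a low value. They report only what shows in the picture. A call takes as long as a camera call. They do not tell look-alikes from the thing itself.
- arm.masks_of(name, camera): "region" (400x640 bool, what is visible of it) and "rect" ([centre column, centre row, width, height] in pixels, round what is visible of it).
The state is a dict: "time": time; "joint_positions": joint angles; "dq": joint speeds; "tau": joint torques, N m; "tool_pos": TCP position; "tool_rot": TCP orientation; "ft_force": force on the tool from outside, world axes, zero at the start; "wrist_torque": the same for the moment, N m; "opening": opening from 0.0 (shut) to 1.0 (fully open); "finger_force": force on a finger pad.
Only numpy, scipy, OpenCV 4.12 (cv2) and the standard library are available. Lean on these libraries where they do the work, as an engineer would, in place of code of your own. Each camera call takes 0.05 s, during which the arm holds its last target. There are 200 camera calls.

## Working session

There is one attempt and no reset: what is moved stays moved. The work goes in short steps, each a Python script; the robot and the scene stay as the last script left them, time stands still between calls to the robot, and variables do not carry over. Pictures are saved under pics/ and viewed, at most 10 in all, crops included, and the job is handed in when it is done.

```bash
mkdir -p pics
python3 - <<'E'
from workcell import arm
import cv2,numpy as np
for c in("top","scene"):
    im=arm.camera(c); cv2.imwrite(f"pics/{c}0.png",im[:,:,::-1])
    m=arm.camera_model(c); print(c,m["camera_matrix"].tolist(),np.round(m["R"],4).tolist(),np.round(m["t"],4).tolist())
    for n in("grinder","lid","canister_lid","paddle"):
        for d in arm.masks_of(n,c): print(n,round(d["score"],2),np.round(d["rect"]))
print(arm.camera_model("wrist"))
print(arm.sense()["time"])
E
```

```text
top [[388.6573480164273, 0.0, 323.35033425643667], [0.0, 388.6573480164273, 195.50939020595854], [0.0, 0.0, 1.0]] [[0.0207, -0.9992, 0.0334], [-0.9826, -0.0265, -0.1836], [0.1843, -0.029, -0.9824]] [-0.0099, 0.5471, 1.2856]
grinder 0.21 [193. 216.  32.  31.]
lid 0.97 [276. 259.  30.  32.]
lid 0.92 [227. 269.  28.  36.]
lid 0.69 [278. 216.  26.  33.]
lid 0.31 [270. 166.  28.  18.]
canister_lid 0.61 [270. 166.  26.  22.]
paddle 0.7 [357. 199.  79.  58.]
paddle 0.6 [380. 207.  21.  20.]
scene [[364.2602348322043, 0.0, 321.8072254243707], [0.0, 364.2602348322043, 197.61089022016313], [0.0, 0.0, 1.0]] [[-0.9013, 0.4328, 0.0155], [0.3481, 0.7452, -0.5688], [-0.2578, -0.5072, -0.8224]] [0.4845, -0.1393, 1.1703]
grinder 0.86 [304. 178.  44.  82.]
lid 0.87 [369. 249.  38.  34.]
lid 0.83 [467. 272.  37.  36.]
lid 0.6 [420. 230.  29.  35.]
canister_lid 0.61 [310. 291.  34.  35.]
paddle 0.74 [298. 121.  46.  25.]
{'camera_matrix': array([[286.51222939,   0.        , 325.39109019],
       [  0.        , 286.51222939, 200.11732313],
       [  0.        ,   0.        ,   1.        ]]), 'mount': array([[ 7.48597082e-04, -9.50330748e-01, -3.11240919e-01,
         8.05214641e-02],
       [ 9.99999615e-01,  5.68948821e-04,  6.67994543e-04,
         3.26472831e-04],
       [-4.57735600e-04, -3.11241299e-01,  9.50330808e-01,
        -1.42347084e-01],
       [ 0.00000000e+00,  0.00000000e+00,  0.00000000e+00,
         1.00000000e+00]])}
0.5
```

Run:
```python
import cv2,numpy as np
a=cv2.imread("pics/top0.png"); c=a[120:330,160:440]; cv2.imwrite("pics/topc.png",cv2.resize(c,(784,588),interpolation=cv2.INTER_CUBIC))
a=cv2.imread("pics/scene0.png"); c=a[90:340,230:550]; cv2.imwrite("pics/scenec.png",cv2.resize(c,(768,600),interpolation=cv2.INTER_CUBIC))
```

```text
(no output)
```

View pics/topc.png

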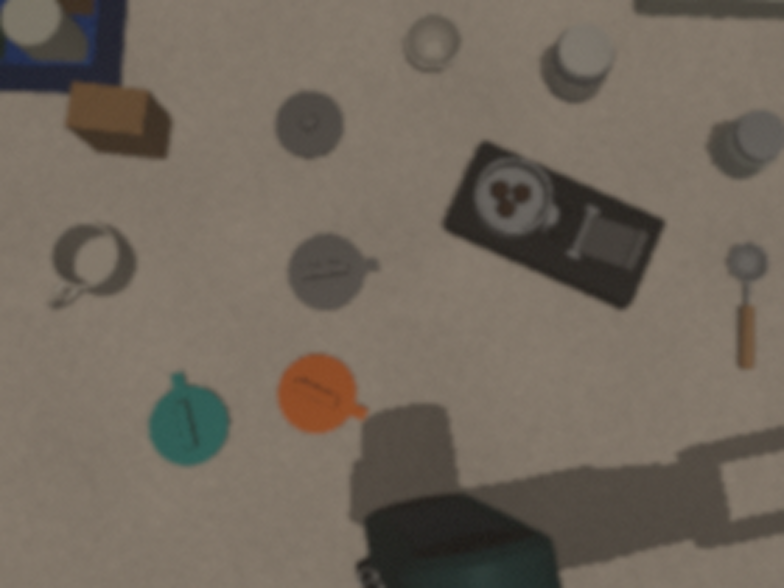

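View pics/scenec.png

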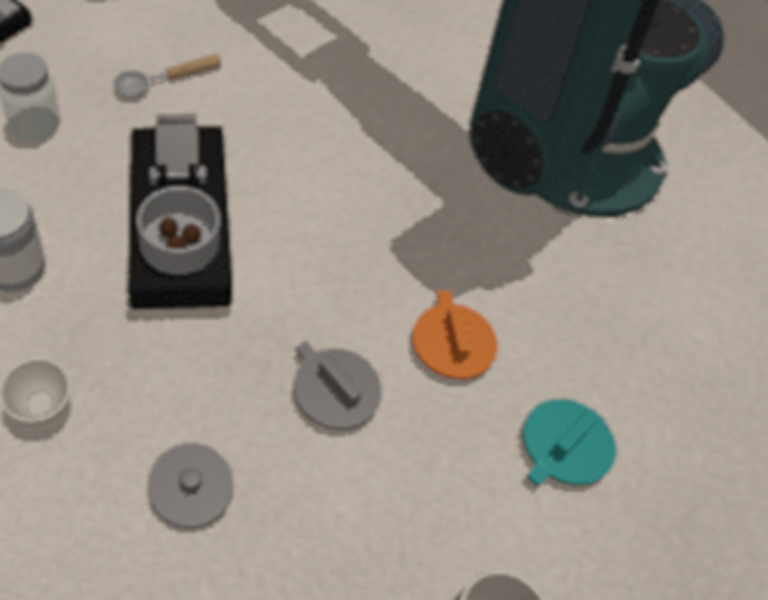

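The candidates in the top image are grey tabbed with a bar at (277,217), orange at (273,260), turquoise at (227,272), and a grey round lid with a knob and no tab at (270,164). Mine is the grey tabbed one at (277,217), with its tab to the right and slightly up. The grinder bowl is at about (343,190), its paddle at about (379,206).

```bash
cat > h.py <<'E'
from workcell import arm
import cv2,numpy as np
from scipy.optimize import least_squares
def cam(c):
    m=arm.camera_model(c); K=np.array(m["camera_matrix"])
    if c!="wrist": return K,np.array(m["R"]),np.array(m["t"])
    s=arm.sense(); T=np.eye(4); T[:3,:3]=s["tool_rot"]; T[:3,3]=s["tool_pos"]
    E=np.linalg.inv(T@m["mount"]); return K,E[:3,:3],E[:3,3]
def back(cm,uv,z):
    K,R,t=cm; d=R.T@np.linalg.inv(K)@np.array([uv[0],uv[1],1.]); o=-R.T@t
    return o+d*(z-o[2])/d[2]
def proj(cm,P):
    K,R,t=cm; q=(K@(R@np.atleast_2d(P).T+t[:,None])).T; return q[:,:2]/q[:,2:]
def down(yaw): # tool x at world yaw, z down
    c,s=np.cos(yaw),np.sin(yaw); return np.array([[c,s,0],[s,-c,0],[0,0,-1.]])
def model(kind,x,y,a): # list of polylines in the world
    th=np.linspace(0,2*np.pi,60); C=lambda r,z,cy=0:np.c_[r*np.cos(th),cy+r*np.sin(th),0*th+z]
    B=lambda w,l,z,cy=0:np.array([[i*w/2,cy+j*l/2,z] for i,j in((-1,-1),(1,-1),(1,1),(-1,1),(-1,-1))])
    if kind=="lid": L=[C(.048,.019),B(.014,.056,.043),B(.016,.018,.019,-.055)]
    else: L=[B(.12,.25,.055),C(.046,.1,.06),C(.042,.1,.06),B(.01,.016,.11,-.004)+[.017,0,0],B(.01,.016,.11,-.004)-[.017,0,0],
             np.array([[-.025,-.099,.0975],[.025,-.099,.0975]])]
    c,s=np.cos(a),np.sin(a); R=np.array([[c,-s,0],[s,c,0],[0,0,1]]); return [p@R.T+[x,y,0] for p in L]
def draw(im,cm,kind,pose,col=(0,255,0),k=1,o=(0,0)):
    for p in model(kind,*pose): cv2.polylines(im,[np.int32(np.round((proj(cm,p)-o)*k*16))],False,col,1,cv2.LINE_AA,4)
E
python3 - <<'E'
from h import *
cm=cam("top"); im=arm.camera("top")
f=lambda x,y:(160+x/2.8,120+y/2.8)
l=back(cm,f(327,272),.019); tb=back(cm,f(375,264),.019)
la=np.arctan2(*(tb-l)[1::-1])+np.pi/2
b=back(cm,f(511,198),.1); p=back(cm,f(619,242),.085)
c=np.mean([back(cm,f(*q),.055) for q in((485,141),(664,222),(625,309),(443,228))],0)
ga=np.arctan2(*(p-b)[1::-1])+np.pi/2
print("lid",l,la,"bowl",b,"ctr",c,"ga",ga)
R=lambda a:np.array([np.cos(a),np.sin(a)])
lp=(l[0],l[1],la); gp=(*c[:2],ga); print("bowl from ctr",c[:2]+.06*R(ga+np.pi/2))
# wrist views: tool x options
q=arm.sense()["joint_positions"]
for nm,pt in(("lid",l),("g",c)):
    for y in np.arange(-np.pi,np.pi,np.pi/4):
        s=arm.inverse_kinematics([pt[0],pt[1],.22],down(y)); print(nm,round(y,2),None if s is None else np.round(s,2))
k=4;o=(230,160); v=im[160:290,230:420,::-1].copy(); v=cv2.resize(v,None,fx=k,fy=k,interpolation=cv2.INTER_CUBIC)
draw(v,cm,"lid",lp,k=k,o=o);draw(v,cm,"g",gp,k=k,o=o);cv2.imwrite("pics/ov1.png",v)
E
```

```text
lid [0.47240961 0.16226554 0.019     ] 0.19236995653696565 bowl [ 0.55588384 -0.05876575  0.1       ] ctr [ 0.53333389 -0.11556184  0.055     ] ga -0.3445026123209056
bowl from ctr [ 0.5535976  -0.05908723]
lid -3.14 [ 0.22 -0.02  1.51 -0.    1.66 -1.35]
lid -2.36 [ 0.22 -0.02  1.51 -0.    1.66 -2.14]
lid -1.57 None
lid -0.79 None
lid 0.0 [ 0.22 -0.02  1.51 -0.    1.66  1.79]
lid 0.79 [ 0.22 -0.02  1.51 -0.    1.66  1.  ]
lid 1.57 [ 0.22 -0.02  1.51 -0.    1.66  0.22]
lid 2.36 [ 0.22 -0.02  1.51 -0.    1.66 -0.57]
g -3.14 [-0.32  0.08  1.4  -0.    1.66 -1.89]
g -2.36 None
g -1.57 None
g -0.79 [-0.32  0.08  1.4  -0.    1.66  2.04]
g 0.0 [-0.32  0.08  1.4  -0.    1.66  1.25]
g 0.79 [-0.32  0.08  1.4  -0.    1.66  0.47]
g 1.57 [-0.32  0.08  1.4  -0.    1.66 -0.32]
g 2.36 [-0.32  0.08  1.4  -0.    1.66 -1.1 ]
```

View pics/ov1.png

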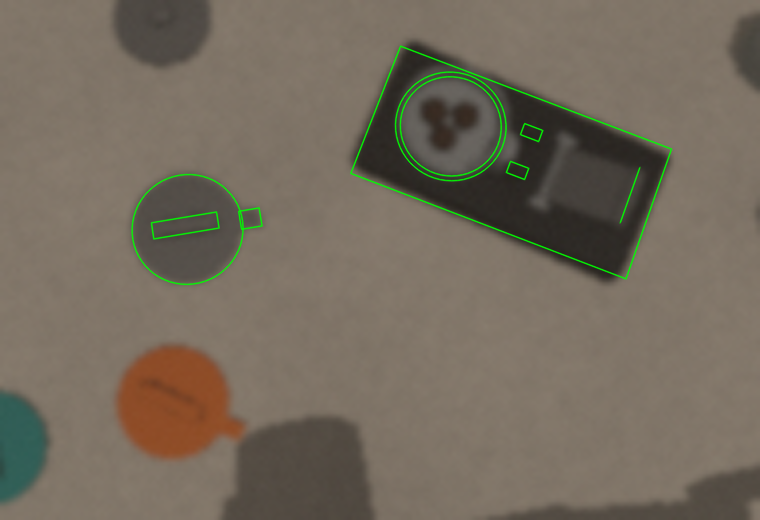

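Run:
```python
from h import *
H=np.pi/2
arm.move_ptp([.533,-.112,.30],down(-.345+H)); arm.hold(.2)
cg=cam("wrist"); ig=arm.camera("wrist"); print(arm.sense()["time"])
arm.move_ptp([.472,.162,.20],down(.192+H)); arm.hold(.2)
cl=cam("wrist"); il=arm.camera("wrist"); print(arm.sense()["time"])
np.savez("w.npz",ig=ig,il=il,**{f"{n}{i}":x for n,c in(("g",cg),("l",cl)) for i,x in enumerate(c)})
v=np.vstack([ig[:,:,::-1],il[:,:,::-1]]); v=v.copy()
draw(v[:400],cg,"g",(.533,-.114,-.345)); 
w=v[400:].copy(); draw(w,cl,"lid",(.4724,.1623,.192)); v[400:]=w
cv2.imwrite("pics/w1.png",cv2.resize(v[:400],(800,500),interpolation=cv2.INTER_CUBIC));cv2.imwrite("pics/w2.png",cv2.resize(v[400:],(800,500),interpolation=cv2.INTER_CUBIC))
```

```text
2.8083
4.2
```

View pics/w1.png

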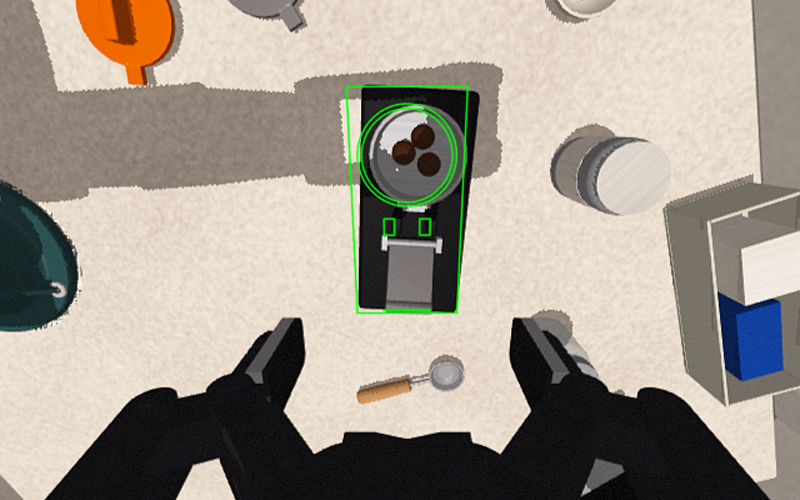

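View pics/w2.png

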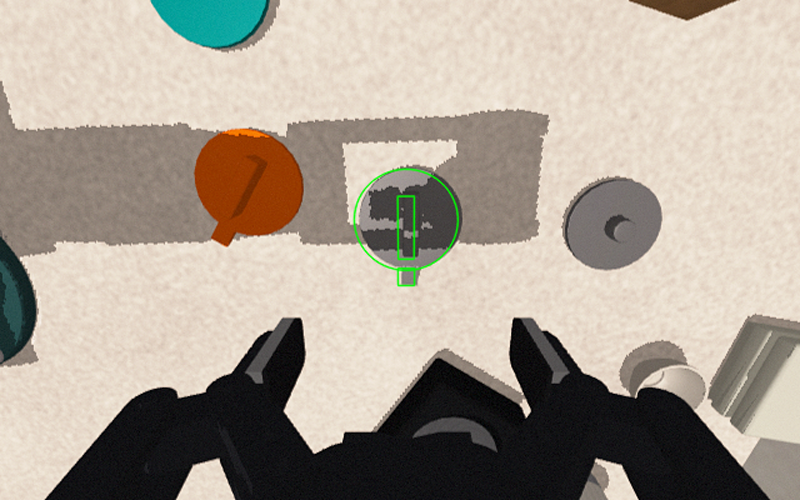

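The wrist views confirm the choice: grey lid with bar and tab pointing down at (410,217), knobbed canister lid at (613,225). The bowl is at (418,155) and the drawn grinder guess is about 10 px left of it, so I'll refine it.

Run:
```python
import numpy as np,cv2
d=np.load("w.npz"); a=d["ig"][56:264,262:402,::-1]; b=d["il"][120:240,272:382,::-1]
g=lambda x:np.uint8(255*(x/255.)**.6)
v=np.zeros((582,792,3),np.uint8); v[:,:392]=cv2.resize(g(a),(392,582),interpolation=cv2.INTER_CUBIC); v[:432,396:]=cv2.resize(g(b),(396,432),interpolation=cv2.INTER_CUBIC)
cv2.imwrite("pics/z.png",v)
```

```text
(no output)
```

View pics/z.png

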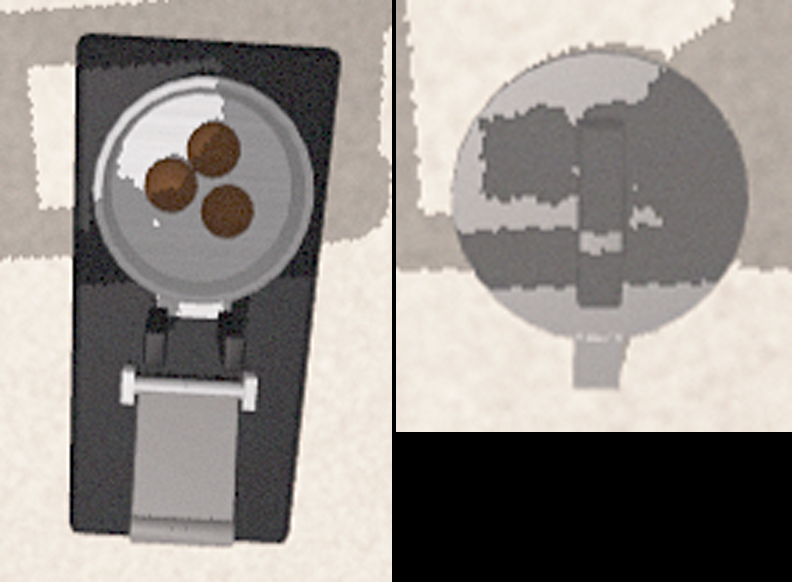

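```bash
cat > fit.py <<'E'
from h import *
d=np.load("w.npz"); cg=[d[f"g{i}"] for i in range(3)]; cl=[d[f"l{i}"] for i in range(3)]
def tf(p,P):
    c,s=np.cos(p[2]),np.sin(p[2]); P=np.atleast_2d(P); return np.c_[p[0]+c*P[:,0]-s*P[:,1],p[1]+s*P[:,0]+c*P[:,1],P[:,2]]
th=np.linspace(0,2*np.pi,361)
def ext(cm,p,r,cy,z):
    u=proj(cm,tf(p,np.c_[r*np.cos(th),cy+r*np.sin(th),0*th+z])); return np.r_[u.min(0),u.max(0)]
G=lambda x,y:np.array([262+x/2.8,56+y/2.8]); L=lambda x,y:np.array([272+(x-396)/3.6,120+y/3.6])
gp=np.array([[-.06,.125,.055],[.06,.125,.055],[.06,-.125,.055],[-.06,-.125,.055],[-.025,-.099,.0905],[.025,-.099,.0905]])
gu=np.array([G(*q) for q in((77,32),(342,48),(288,545),(69,531),(131,528),(235,532))])
ge=np.r_[G(94,76),G(312,300)]
rg=lambda p:np.r_[(proj(cg,tf(p,gp))-gu).ravel(),ext(cg,p,.046,.06,.1)-ge]
s=least_squares(rg,[.54,-.114,-.33],loss="soft_l1"); print("grinder",s.x.round(4),rg(s.x).round(1))
G0=s.x; print("bowl",tf(G0,[0,.06,.1]).round(4),"from rim only",end=" ")
b=least_squares(lambda q:ext(cg,[q[0],q[1],0],.046,0,.1)-ge,[.55,-.06]); print(b.x.round(4),b.fun.round(1))
lp=np.array([[0,-.064,.019],[-.008,-.064,.019],[.008,-.064,.019],[0,-.028,.043]]); lu=np.array([L(597,388),L(573,388),L(620,388),L(600,306)])
le=np.r_[L(453,48),L(748,340)]
rl=lambda p:np.r_[(proj(cl,tf(p,lp))-lu).ravel(),ext(cl,p,.048,0,.019)-le]
s=least_squares(rl,[.47,.162,.19],loss="soft_l1"); print("lid",s.x.round(4),rl(s.x).round(1)); L0=s.x
E
python3 fit.py
```

```text
grinder [ 0.5403 -0.1169 -0.3988] [-1.1 -1.1  1.1 -1.2  0.8  1.2 -0.4  2.4 -0.  -0.1 -0.5  0.2 -0.6 -0.3
  1.1  1.7]
bowl [[ 0.5636 -0.0616  0.1   ]] from rim only [ 0.5636 -0.0609] [-0.9 -1.   0.9  1.2]
lid [0.4772 0.1644 0.1742] [-0.1 -0.7  0.1 -0.8  0.1 -0.6 -0.1  0.9 -0.5  0.5  0.5  0.5]
```

Run:
```python
from fit import *
H=np.pi/2; x,y,a=L0
arm.move_ptp([x,y,.10],down(a+H)); 
f0=arm.sense()["ft_force"]
arm.move_straight([x,y,.024],velocity=.08); arm.hold(.1)
s=arm.sense(); print("down",s["tool_pos"],s["ft_force"]-np.array(f0))
arm.grasp(60); arm.hold(.2)
s=arm.sense(); print("grip",s["opening"],s["finger_force"],s["ft_force"]-np.array(f0),s["time"])
arm.move_straight([x,y,.20],velocity=.12); arm.hold(.2)
s=arm.sense(); print("lift",s["opening"],s["finger_force"],s["ft_force"]-np.array(f0),s["time"])
cw=cam("wrist"); im=arm.camera("wrist"); v=im[:,:,::-1].copy()
draw(v,cw,"lid",(*s["tool_pos"][:2],a)) # drawn at z=0 reference only
cw=list(cw); sh=cw[2]+cw[1]@[0,0,s["tool_pos"][2]-.024]; cs=(cw[0],cw[1],sh); draw(v,cs,"lid",(*s["tool_pos"][:2],a),(0,0,255))
np.savez("lift.npz",im=im,K=cw[0],R=cw[1],t=sh,tp=s["tool_pos"])
cv2.imwrite("pics/lift.png",cv2.resize(v[100:400,160:480],(768,600+120))[:600])
```

```text
grinder [ 0.5403 -0.1169 -0.3988] [-1.1 -1.1  1.1 -1.2  0.8  1.2 -0.4  2.4 -0.  -0.1 -0.5  0.2 -0.6 -0.3
  1.1  1.7]
bowl [[ 0.5636 -0.0616  0.1   ]] from rim only [ 0.5636 -0.0609] [-0.9 -1.   0.9  1.2]
lid [0.4772 0.1644 0.1742] [-0.1 -0.7  0.1 -0.8  0.1 -0.6 -0.1  0.9 -0.5  0.5  0.5  0.5]
down [0.4778402  0.16453241 0.02480836] [-0.58048036  0.63765982 -0.84327292]
grip 0.14729424207579253 61.20543837547302 [0.48990392 0.87332952 1.87324749] 6.7417
lift 0.14778885816125067 60.787307024002075 [-0.26162255 -0.22815402 -1.45938793] 8.5583
```

View pics/lift.png

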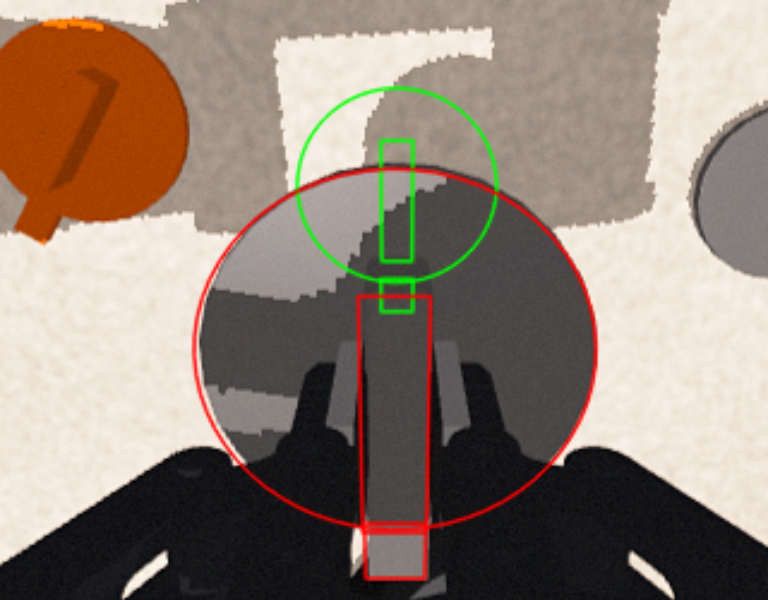

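The lid is held centred and square: the red model overlay matches it to about 1 mm. Next is to hover above the bowl and check alignment.

Run:
```python
from fit import *
H=np.pi/2; b=tf(G0,[0,.06,0])[0]; a=G0[2]
arm.move_ptp([b[0],b[1],.19],down(a+H)); arm.hold(.3)
s=arm.sense(); print(s["tool_pos"],s["time"])
cw=cam("wrist"); im=arm.camera("wrist"); v=im[:,:,::-1].copy()
v=cv2.resize(v,None,fx=2.4,fy=2.4,interpolation=cv2.INTER_CUBIC)
draw(v,cw,"g",G0,k=2.4)
cs=(cw[0],cw[1],cw[2]+cw[1]@[0,0,s["tool_pos"][2]-.0245]); draw(v,cs,"lid",(*s["tool_pos"][:2],a),(0,0,255),k=2.4)
cv2.imwrite("pics/hov.png",v[130:730,380:1180])
```

```text
grinder [ 0.5403 -0.1169 -0.3988] [-1.1 -1.1  1.1 -1.2  0.8  1.2 -0.4  2.4 -0.  -0.1 -0.5  0.2 -0.6 -0.3
  1.1  1.7]
bowl [[ 0.5636 -0.0616  0.1   ]] from rim only [ 0.5636 -0.0609] [-0.9 -1.   0.9  1.2]
lid [0.4772 0.1644 0.1742] [-0.1 -0.7  0.1 -0.8  0.1 -0.6 -0.1  0.9 -0.5  0.5  0.5  0.5]
[ 0.5635825  -0.06035466  0.19029755] 9.8667
```

View pics/hov.png

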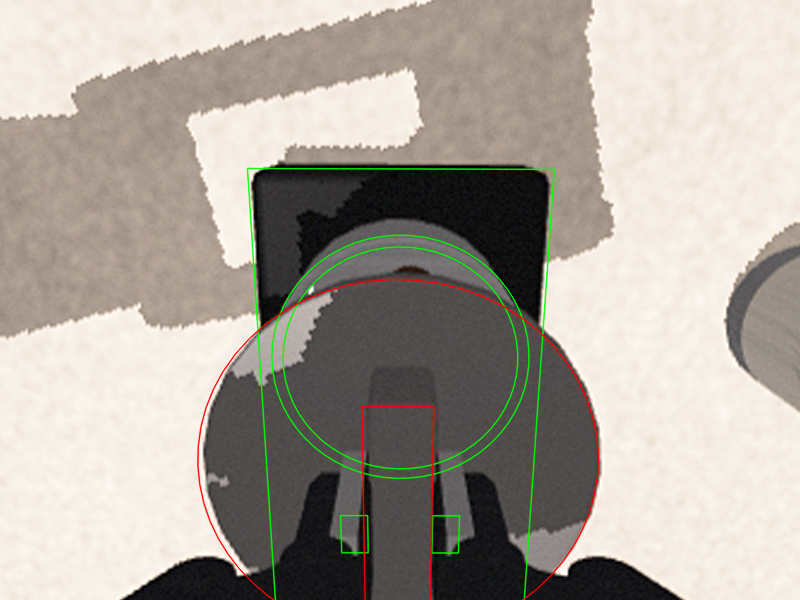

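The overlay agrees. The grey arc at row 219 is the base of the bowl wall and the rim sits at row 235 as drawn; the lid is centred. Lowering now, correcting the 1 mm tracking error.

Run:
```python
from fit import *
b=tf(G0,[0,.06,0])[0]; tgt=np.array([b[0],b[1]+.0003])
cmd=tgt.copy(); arm.move_straight([*cmd,.132],velocity=.08); arm.hold(.2)
for z in(.128,.122,.118,.1155,.1135,.112):
    s=arm.sense(); e=tgt-s["tool_pos"][:2]; f=np.array(s["ft_force"])
    print(s["tool_pos"].round(4),f.round(1),s["finger_force"])
    if np.linalg.norm(f)<8 and z>.12: cmd+=.8*e
    if f[2]>25: break
    arm.move_straight([*cmd,z],velocity=.03); arm.hold(.15)
s=arm.sense(); print(s["tool_pos"].round(4),np.round(s["ft_force"],1),s["opening"],s["time"])
```

```text
grinder [ 0.5403 -0.1169 -0.3988] [-1.1 -1.1  1.1 -1.2  0.8  1.2 -0.4  2.4 -0.  -0.1 -0.5  0.2 -0.6 -0.3
  1.1  1.7]
bowl [[ 0.5636 -0.0616  0.1   ]] from rim only [ 0.5636 -0.0609] [-0.9 -1.   0.9  1.2]
lid [0.4772 0.1644 0.1742] [-0.1 -0.7  0.1 -0.8  0.1 -0.6 -0.1  0.9 -0.5  0.5  0.5  0.5]
[ 0.5641 -0.0614  0.1329] [ 0.7  0.  -1.4] 60.801615715026855
[ 0.5633 -0.0612  0.128 ] [ 0.2  0.3 -0.8] 60.802180767059326
[ 0.5636 -0.0613  0.1221] [-0.5 -0.1 -0.2] 60.80225229263306
[ 0.5636 -0.0613  0.118 ] [-0.1  0.7 -0. ] 60.804269313812256
[ 0.5636 -0.0613  0.1155] [ 1.3 -0.2 -0.6] 60.80359697341919
[ 0.5636 -0.0613  0.1135] [-0.2 -0.8 -1.5] 60.80320358276367
[ 0.5638 -0.0613  0.1122] [0.9 0.  0.9] 0.14925439973820634 13.5583
```

```bash
python3 - <<'E' | tail -8
from fit import *
b=tf(G0,[0,.06,0])[0]; c=[b[0]-.0001,b[1]+.0003]
for z in(.1112,.1104,.1096,.1088):
    arm.move_straight([*c,z],velocity=.02); arm.hold(.15); s=arm.sense(); print(s["tool_pos"].round(4),np.round(s["ft_force"],1))
    if s["ft_force"][2]>6: break
arm.gripper_open(); arm.hold(.2)
s=arm.sense(); arm.move_straight([*c,.22],velocity=.15); 
c2=tf(G0,[0,.02,0])[0]; arm.move_ptp([c2[0],c2[1],.28],down(G0[2]+np.pi/2)); arm.hold(.3)
s=arm.sense();cw=cam("wrist"); im=arm.camera("wrist"); k=3
v=cv2.resize(im[:,:,::-1].copy(),None,fx=k,fy=k,interpolation=cv2.INTER_CUBIC)
p=tf(G0,[0,.06,0])[0]; draw(v,cw,"g",G0,k=k)
cs=(cw[0],cw[1],cw[2]+cw[1]@[0,0,.088]); draw(v,cs,"lid",(p[0],p[1],G0[2]),(0,0,255),k=k)
np.savez("home.npz",im=im,K=cw[0],R=cw[1],t=cw[2])
cv2.imwrite("pics/home.png",v[100:700,560:1360]); print(s["tool_pos"].round(4),s["time"],s["opening"])
E
```

```text
grinder [ 0.5403 -0.1169 -0.3988] [-1.1 -1.1  1.1 -1.2  0.8  1.2 -0.4  2.4 -0.  -0.1 -0.5  0.2 -0.6 -0.3
  1.1  1.7]
bowl [[ 0.5636 -0.0616  0.1   ]] from rim only [ 0.5636 -0.0609] [-0.9 -1.   0.9  1.2]
lid [0.4772 0.1644 0.1742] [-0.1 -0.7  0.1 -0.8  0.1 -0.6 -0.1  0.9 -0.5  0.5  0.5  0.5]
[ 0.5638 -0.0613  0.1122] [-1.4  0.8  4.4]
[ 0.5639 -0.0613  0.1122] [-1.8  0.3  8.7]
[ 0.5477 -0.0979  0.2782] 16.8333 0.995842980027631
```

View pics/home.png

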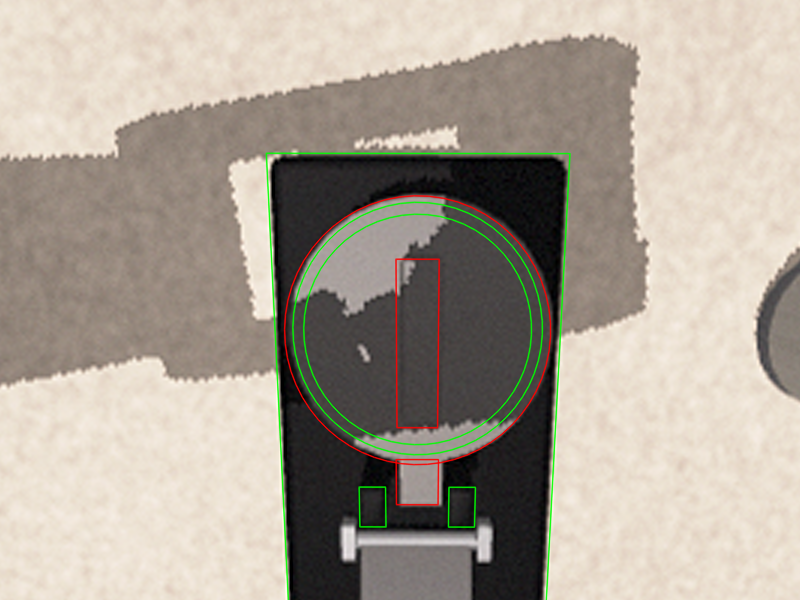

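The lid is home: the overlay at the home height matches to about 1 mm, the tab is centred in the gap, it reached a hard stop at the expected height, and it is released. Now the paddle.

```bash
python3 - <<'E' | tail -n +4
from fit import *
R=down(G0[2]+np.pi/2); p=tf(G0,[0,-.102,0])[0]
arm.grasp(20)
arm.move_ptp([p[0],p[1],.16],R); arm.move_straight([p[0],p[1],.106],velocity=.08); arm.hold(.3)
s=arm.sense(); f0=np.array(s["ft_force"]); e=s["tool_pos"]-[p[0],p[1],.106]; print("off",e.round(4),s["opening"],f0.round(1))
c=p[:2]-e[:2]
for z in(.101,.098,.095,.092,.089,.0865,.084):
    arm.move_straight([*c,z-.8*e[2]],velocity=.03); arm.hold(.25)
    F=[]
    for _ in range(4): F.append(arm.sense()["ft_force"]); arm.hold(.02)
    f=np.mean(F,0)-f0; s=arm.sense(); print(z,s["tool_pos"].round(4),f.round(2))
    if f[2]>8: break
cw=cam("wrist"); im=arm.camera("wrist"); sc=arm.camera("scene")
cv2.imwrite("pics/end.png",np.vstack([cv2.resize(sc[100:220,240:400,::-1],(640,480),interpolation=cv2.INTER_CUBIC)])); print(s["time"])
E
```

```text
lid [0.4772 0.1644 0.1742] [-0.1 -0.7  0.1 -0.8  0.1 -0.6 -0.1  0.9 -0.5  0.5  0.5  0.5]
off [ 0.0003 -0.0002  0.0006] 0.002227681358478516 [-0.9 -0.5  0.1]
0.101 [ 0.5005 -0.2107  0.1007] [ 0.46  0.71 -0.09]
0.098 [ 0.5006 -0.2108  0.0976] [1.33 0.24 0.95]
0.095 [ 0.5004 -0.2116  0.0956] [-1.18 -1.11  4.94]
0.092 [ 0.5005 -0.2122  0.093 ] [-1.16 -2.7   6.21]
0.089 [ 0.5007 -0.2126  0.0904] [-1.66 -3.09  6.41]
0.0865 [ 0.5008 -0.2129  0.0881] [-1.55 -3.05  6.8 ]
0.084 [ 0.5009 -0.2131  0.0857] [-1.2  -3.66  7.26]
23.5417
```

View pics/end.png

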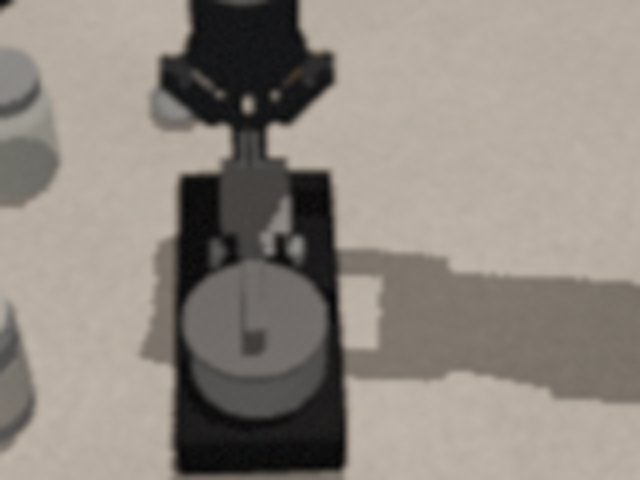

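The scene picture shows the shut fingertips on the lip at (250,150), the paddle partly lowered, and the lid flat on the bowl. Tip height 85.7 mm puts the paddle at about 0.18 rad, so I'll nudge it slightly, settle and hand in.

Run:
```python
from h import *
c=arm.sense()["tool_pos"]
F=lambda:np.mean([(arm.hold(.05),arm.sense()["ft_force"])[1] for _ in range(5)],0).round(2)
print(c.round(4),F())
# commanded target was about 0.0835; 1 mm lower
import runpy,io,contextlib
with contextlib.redirect_stdout(io.StringIO()):
    from fit import G0,tf
p=tf(G0,[0,-.102,0])[0]
arm.move_straight([p[0]-.0003,p[1]+.0002,.0826],velocity=.02); arm.hold(.6)
s=arm.sense(); print(s["tool_pos"].round(4),F(),np.abs(s["dq"]).max(),s["time"])
if .081<s["tool_pos"][2]<.0875: print(arm.job_done())
```

```text
[ 0.5009 -0.2131  0.0857] [-2.07 -4.31  7.14]
[ 0.5008 -0.2133  0.0849] [-2.61 -4.56  7.8 ] 0.0013441300159144037 24.7417
the job is handed in; nothing more can be done
None
```

I put the lid on the bowl with its tab between the ears, let go, then pressed the paddle to about 0.19 rad (estimated from fingertip height) with roughly 7–8 N and handed the job in while holding it there, at about 25 s; no verdict came back.

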